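# Vent the dry-storage case and crack its sealed lid open

### The arm

A 7-joint arm with a two-finger parallel gripper is mounted at the origin on a cart in front of the work surface, level with it; the furniture and walls round the work are solid. World frame = base frame: x ahead of the robot, y to its left, z up, the work surface at z = 0. Lengths are in m, angles in rad, forces in N, time in s.
With the tool pointing down it reaches from about 0.4 to 0.9 m from the base axis. Payload 5.5 kg.
Tool frame: the origin (TCP) lies midway between the tips of the shut fingers; the grasp point (between the pads) lies 19 mm behind it (arm.grip_depth is the distance from the TCP to the grasp point, in m); z points along the fingers, x is the direction in which the jaws open and shut, and the axes are right-handed (so a half turn about z gives the same grasp; the last joint's range is limited). The gripper opens to 92 mm and grips with 3 to 60 N. Pads are 19 mm wide; open, the fingers measure 130 mm over their backs; the gripper's body (75 mm by 190 mm) begins 47 mm behind the grasp point.
Start: joints at [1.375, 0.501, -0.427, 1.55, 0.221, 1.138, -0.21], TCP at [0.288, -0.583, 0.227] pointing down, gripper open.
Joint ranges: [-2.88, 2.88], [-0.31, 2.03], [-1.54, 1.56], [0.2, 2.42], [-1.41, 4.55], [0.19, 2.02], [-2.57, 2.57]. Speed limits (rad/s): [2.57, 2.57, 3.14, 3.14, 3.14, 3.14, 3.14].

### API

Orientations are given as a unit quaternion [x, y, z, w].
In Python, from rig import arm gives the robot as it stands.
- The arm moves only by the shell command python3 -m handwheel 'ROWS' [FORCE]. ROWS is JSON, a list that holds one entry, the list of rows, each a list of 7 numbers: the shift along the tool's x, y, z in m, then the turn, a rotation vector about the tool's x, y, z in degrees, then the opening, from 0 (shut) to 1 (fully open). A call has 1 to 20 rows; each row is the pose to reach, as a shift and turn from the pose measured when the call began, along the tool's axes at that moment; what a row does not reach only later rows make up. A row lasts 1/10 s, in which the tool goes at most 50 mm and 8.59 degrees, less where a joint would pass 70% of its speed; a pose out of reach is approached as far as the arm can. A call with a gripper value outside its range is refused whole. The fingers move at their own pace and stop on an object; FORCE is the grip in N (left out, the last holds). Time passes only in rows, so rows that repeat a pose let the fingers close. It gives the time, the measured TCP pose, the force and the opening at its end, in the units of the state.
- arm.get_obs(): the state, without advancing time (a new reading comes with each control period).
- arm.capture(name): name is "scene" or "side" or "wrist"; returns the picture (420x560x3 uint8, red, green, blue); there is no depth.
- arm.camera_model(name): a dict with "intrinsics" (3x3 intrinsics, pixels), "k1" (the pictures are not rectified: a ray, as slopes to the right and down, at radius r is drawn at 1 + k1 r^2 times it, then the intrinsics apply), "world_from_camera" (4x4, takes a point from camera to world coordinates). Camera axes: x right, y down, z forward; pixel columns grow to the right and rows downward; lengths in m; the calibration is good to about 2 mm. A picture is of the moment at which its call begins: read the wrist's pose just before it. camera_model takes no time and is no camera call; for the wrist camera it gives the pose at the moment of the call.
- arm.sign_off(): hands the job in, once; it reports no verdict.
The state is a dict: "time_s": time; "q": joint angles; "qd": joint speeds; "effort": joint torques, N m; "tool_pos": TCP position; "orientation": TCP orientation; "contact_force": force on the tool from outside, world axes, zero at the start; "ft_torque": the same for the moment, N m; "grip_width": finger opening in m.
Only numpy, scipy, OpenCV 4.12 (cv2) and the standard library are available. Lean on these libraries where they do the work, as an engineer would, in place of code of your own. Each camera call takes 0.05 s, during which the arm holds its last target.

### The job

The spare-parts dry case on the bench is sealed shut. First let air in: pull the sprung black vent knob straight up to its stop, keep it there for about a second and a half with the lid still shut, then let it spring fully back down. Then take the lid by its bar handle, break it free of its sticky seal without flinging it wide open, and finish while holding it still and slightly open, its front edge about three centimetres up; leave the other things on the bench and on the case where they are.

Things in the scene. Friction and masses are not known exactly. Their poses are not given: they have to be found in the camera images.
- dry_box: Grey dry-storage case, fixed to the bench: 200 mm deep (its x), 260 mm wide (its y), 88 mm high shut. Origin: centre of its underside; x points from front (handle side) to back (hinge side), y left, z up; yaw up to 0.35 either way. The lid covers the right-hand 200 mm; the left-hand 60 mm is a fixed deck, flush with the shut lid, with the vent knob near its front and a small loose box near its back.
- lid_handle (a point): Middle of the lid's handle: a round steel bar 12 mm thick, 84 mm long between two posts, along the case's y, its centre 30 mm above the lid's upper face (118 mm above the bench when shut), free space under it 24 mm. It lies 165 mm in front of the hinge line, 35 mm behind the front edge, mid-width of the lid. Axes: as the case when shut, tilting with the lid.
- lid_hinge (a point): Middle of the lid's hinge line, at the back of the case, 78 mm above the bench; the hinge axis is the case's y axis.
- lid_edge (a point): Middle of the lid's front lower edge, 200 mm in front of the hinge line; its height is 78 mm with the lid shut, about 108 mm with the lid slightly open as asked.
- lid (a joint): Lid angle, rad: 0 shut, up to 1.3 open; 0.15 is a front edge 30 mm up. Lid: grey frame, clear pane, 200 x 200 x 10 mm, 0.5 kg. The seal grips at the front edge: it takes about 14 to 18 N up at the handle (3 N of it weight) to start; the pull falls as the edge rises and the seal is gone at about 9 mm (0.045 rad), leaving the weight. If let go it drops back onto the seal (under 0.05).
- vent_knob (a point): Centre of the vent knob's grip: an upright black cylinder 25 mm across, 26 mm high, its centre 27 mm above the deck (115 mm above the bench when down), at x = -40 mm, y = +100 mm in the frame of the case. Beneath it a 12 mm stem in a 34 mm collar 6 mm high. Axes as the case.
- vent (a joint): Height in m to which the vent knob is pulled up: 0 down (sprung home), 0.016 at its stop. Its spring pulls down with 3 N at the bottom and 6.5 N at the stop; it springs back when let go.
- fuse_box: Bystander: small printed carton, 30 x 47 x 20 mm, loose on the back part of the case's left deck. Origin at its underside.
- mug: Bystander: yellow mug with scissors and pens in it, 86 x 123 x 159 mm high, left of the case. Origin at its underside.
- keys: Bystander: bunch of keys, 104 x 115 x 8 mm, front left. Origin at its underside.
- wrench: Bystander: combination spanner, 153 mm long, 8 mm thick, to the right of the case. Origin at its underside.
- screwdriver: Bystander: screwdriver with red handle, 185 mm long, 23 mm thick, front right. Origin at its underside.
- bolt: Bystander: bolt with nut, 52 mm long, 20 mm thick, right. Origin at its underside.

How it is judged:
By the outcome, as a careful person would: the job done as asked, in the order asked, and still so for the second after the job is handed in, while the arm keeps its last pose, push and grip.
It also fails if it takes over 48 s, if anything falls off the work surface, if the arm or the gripper's body presses on something with over 40 N, if the wrist force passes 120 N, or if a joint passes its speed limit or range.

## Working session

There is one attempt and no reset: what is moved stays moved. The work goes in short steps, Python scripts to look and compute and a shell command to move; the robot and the scene stay as the last step left them, time stands still between calls to the robot, and variables do not carry over. Pictures are saved under pics/ and viewed, and the job is handed in when it is done.

```bash
ls; mkdir -p pics
python3 - <<'E'
from rig import arm
import cv2
o=arm.get_obs();print(o)
for n in("scene","side"):
    cv2.imwrite(f"pics/{n}0.png",arm.capture(n)[:,:,::-1]);print(n,arm.camera_model(n))
E
```

```text
pics
{'time_s': 0.0, 'q': array([ 1.37517065,  0.5018255 , -0.42679466,  1.55141242,  0.2208196 ,
        1.13829251, -0.21032288]), 'qd': array([ 4.12827072e-04, -5.00938886e-04, -6.70488968e-05,  7.72217866e-05,
       -1.19425777e-03,  2.44976283e-03,  1.73118745e-03]), 'effort': array([-3.50020964e-04, -5.66583180e+01, -5.81639081e+00, -2.79104841e+01,
       -6.86599757e-02,  3.07192525e-02,  1.58791991e-04]), 'tool_pos': array([ 0.28753914, -0.582189  ,  0.22570831]), 'orientation': array([ 8.49389878e-01, -5.27765055e-01, -7.84099987e-04, -5.16811509e-04]), 'contact_force': array([ 0.40701794,  0.83668771, -0.22928467]), 'ft_torque': array([ 0.06281106, -0.04921113,  0.02834302]), 'grip_width': 0.09187069883503586}
scene {'intrinsics': array([[388.20369324,   0.        , 288.65072531],
       [  0.        , 388.20369324, 207.38801054],
       [  0.        ,   0.        ,   1.        ]]), 'k1': -0.00764130675654105, 'world_from_camera': array([[-0.59413886, -0.61380781,  0.51984515, -0.21123243],
       [-0.80432764,  0.44735109, -0.39106783,  0.51958665],
       [ 0.0074872 , -0.65047443, -0.75949125,  1.18219049],
       [ 0.        ,  0.        ,  0.        ,  1.        ]])}
side {'intrinsics': array([[490.67619414,   0.        , 277.38787855],
       [  0.        , 490.67619414, 204.77035358],
       [  0.        ,   0.        ,   1.        ]]), 'k1': -0.03601997893650505, 'world_from_camera': array([[ 0.87094549, -0.24265053,  0.42728757, -0.24412294],
       [-0.49120277, -0.40660163,  0.77032133, -1.39773279],
       [-0.01318306, -0.88079273, -0.47331847,  0.95200295],
       [ 0.        ,  0.        ,  0.        ,  1.        ]])}
```

View pics/scene0.png

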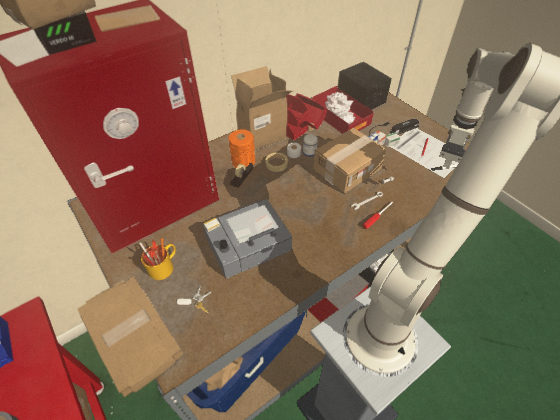

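View pics/side0.png

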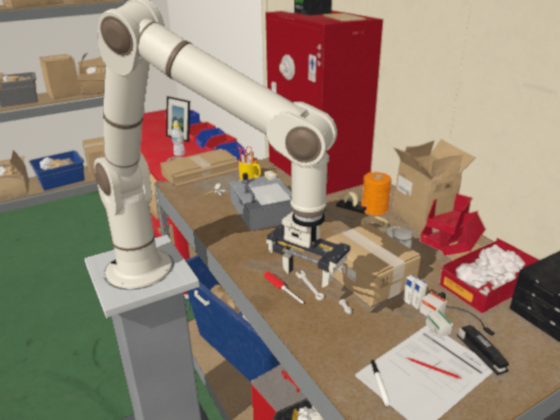

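Run:
```python
import cv2
i=cv2.imread("pics/scene0.png")[190:285,190:300];cv2.imwrite("pics/s0c.png",cv2.resize(i,None,fx=6,fy=6,interpolation=cv2.INTER_CUBIC))
i=cv2.imread("pics/side0.png")[160:240,220:310];cv2.imwrite("pics/d0c.png",cv2.resize(i,None,fx=7,fy=7,interpolation=cv2.INTER_CUBIC))
```

```text
(no output)
```

View pics/s0c.png

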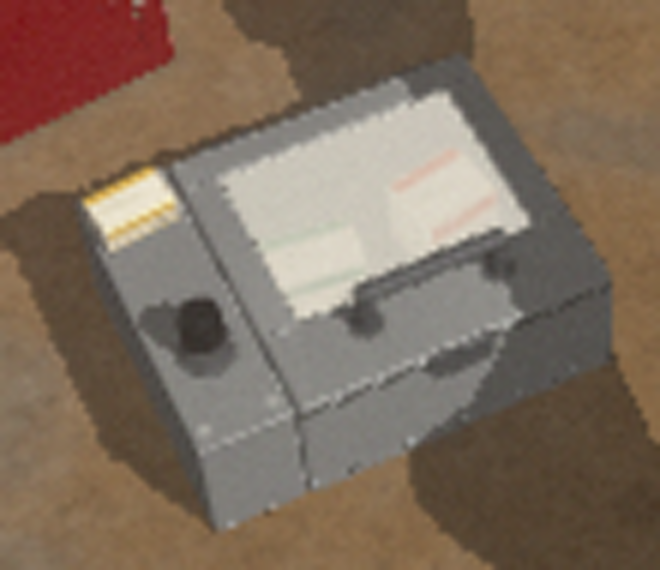

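View pics/d0c.png

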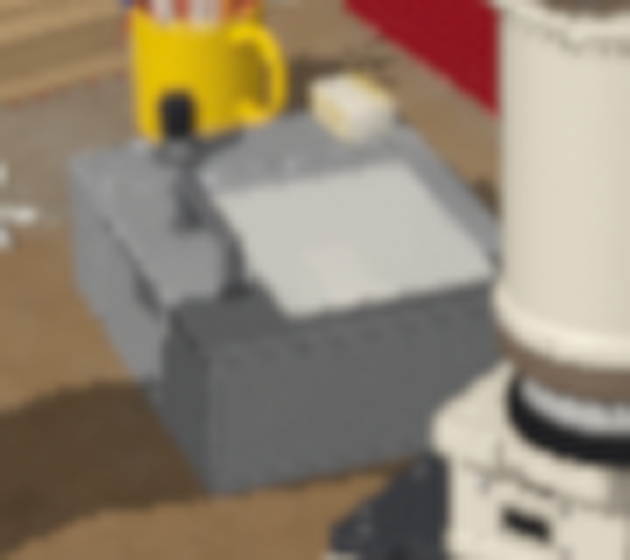

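```bash
cat > h.py <<'E'
import numpy as np, cv2
from scipy.optimize import least_squares
from scipy.spatial.transform import Rotation as R
def proj(m,P):
    T=np.linalg.inv(m["world_from_camera"]);K=m["intrinsics"]
    c=np.atleast_2d(P)@T[:3,:3].T+T[:3,3];s=c[:,:2]/c[:,2:];r2=(s**2).sum(1,keepdims=True)
    s=s*(1+m["k1"]*r2);return s@K[:2,:2].T+K[:2,2]
def case2w(p,P):
    P=np.atleast_2d(P);c,s=np.cos(p[2]),np.sin(p[2])
    return np.c_[p[0]+c*P[:,0]-s*P[:,1],p[1]+s*P[:,0]+c*P[:,1],P[:,2]]
def fit(obs,p0=(0.55,0.15,0)):
    # obs: list of (model, casepts, pix)
    f=lambda p:np.concatenate([(proj(m,case2w(p,P))-U).ravel() for m,P,U in obs])
    r=least_squares(f,p0,loss="soft_l1");return r.x,f(r.x).reshape(-1,2)
E
python3 - <<'E'
from h import *
from rig import arm
S=np.array([(203,452),(218,532),(610,287),(463,58),(80,192),(612,360),(200,325),(360,290),(503,235)])/6+190-0.4
SP=[(-.1,.13,.088),(-.1,.13,0),(-.1,-.13,.088),(.1,-.13,.088),(.1,.13,.088),(-.1,-.13,0),(-.04,.1,.115),(-.065,.012,.118),(-.065,-.072,.118)]
D=np.array([(72,160),(208,345),(213,490),(177,115)])/7+[220,160]-.4
DP=[(-.1,.13,.088),(-.1,-.13,.088),(-.1,-.13,0),(-.04,.1,.115)]
ms,md=arm.camera_model("scene"),arm.camera_model("side")
for o in ([(ms,SP,S)],[(md,DP,D)],[(ms,SP,S),(md,DP,D)]):
    p,r=fit(o);print(p.round(4));print(r.round(1).tolist())
for n,P in(("handle",(-.065,-.03,.118)),("knob",(-.04,.1,.115)),("edge",(-.1,-.03,.078))):print(n,case2w(p,P).round(4))
E
```

```text
[ 0.5449  0.1362 -0.1544]
[[-1.0, -0.1], [-0.4, 0.2], [0.9, -1.9], [0.7, -1.5], [-0.9, 0.8], [0.3, 0.3], [0.3, -0.4], [0.7, 0.5], [-0.7, 0.6]]
[ 0.5473  0.1442 -0.1437]
[[-0.5, -1.3], [-0.1, 0.5], [0.2, 0.4], [0.4, -0.4]]
[ 0.5448  0.1369 -0.1524]
[[-1.1, -0.0], [-0.5, 0.3], [0.8, -1.8], [0.5, -1.5], [-1.1, 0.9], [0.1, 0.3], [0.2, -0.3], [0.6, 0.6], [-0.9, 0.6], [-0.1, -0.6], [-0.1, 1.5], [0.1, 1.4], [0.8, 0.4]]
handle [[0.476  0.1171 0.118 ]]
knob [[0.5205 0.2418 0.115 ]]
edge [[0.4414 0.1224 0.078 ]]
```

```bash
cat >> h.py <<'E'
def rayz(m,uv,z):
    K=m["intrinsics"];s=(np.array(uv,float)-K[:2,2])/K[0,0];u=s.copy()
    for _ in range(5):u=s/(1+m["k1"]*(u@u))
    T=m["world_from_camera"];d=T[:3,:3]@np.r_[u,1];o=T[:3,3];return o+d*(z-o[2])/d[2]
def down(yaw,tilt=0):
    # tool z down, tool x along heading yaw (horizontal)
    x=np.array([np.cos(yaw),np.sin(yaw),0]);z=np.array([0,0,-1.]);return R.from_matrix(np.c_[x,np.cross(z,x),z])
def row(o,pos,rot):
    R0=R.from_quat(o["orientation"]);return np.r_[R0.inv().apply(np.array(pos)-o["tool_pos"]),(R0.inv()*rot).as_rotvec(degrees=True)]
E
python3 - <<'E'
from h import *
from rig import arm
np.set_printoptions(suppress=True,precision=4)
ms=arm.camera_model("scene");o=arm.get_obs()
for n,uv in dict(mug=(160,277),muglft=(143,262),keys=(195,300),safe=(115,247),safeR=(216,202),boxfr=(350,188),boxr=(383,165),spool=(241,178)).items():print(n,rayz(ms,uv,0))
yaw=-.1524
for p in((.5,-.2,.3),(.49,.17,.3)):
  for k in(0,np.pi):print(row(o,p,down(yaw+k)))
E
```

```text
mug [0.6051 0.4605 0.    ]
muglft [0.6977 0.4837 0.    ]
keys [0.4552 0.4035 0.    ]
safe [0.8198 0.541  0.    ]
safeR [0.7944 0.1317 0.    ]
boxfr [ 0.5325 -0.3609  0.    ]
boxr [ 0.5505 -0.5747  0.    ]
spool [ 0.8514 -0.0227  0.    ]
[ -0.2487  -0.3598  -0.0738  -0.0525   0.0913 -54.9784]
[ -0.2487  -0.3598  -0.0738   0.1081   0.0622 125.0216]
[ -0.5849  -0.5147  -0.0732  -0.0525   0.0913 -54.9784]
[ -0.5849  -0.5147  -0.0732   0.1081   0.0622 125.0216]
```

```bash
python3 -m handwheel '[[[-0.03,-0.045,-0.03,0,0,-7,0.8],[-0.06,-0.085,-0.06,0,0,-14,0.7],[-0.09,-0.125,-0.074,0,0,-21,0.6],[-0.12,-0.165,-0.074,0,0,-28,0.6],[-0.145,-0.205,-0.074,0,0,-35,0.6],[-0.17,-0.245,-0.074,0,0,-42,0.6],[-0.2,-0.285,-0.074,0,0,-49,0.6],[-0.225,-0.325,-0.074,0,0,-55,0.6],[-0.25,-0.36,-0.074,0,0,-55,0.6],[-0.295,-0.38,-0.074,0,0,-55,0.6],[-0.34,-0.4,-0.074,0,0,-55,0.6],[-0.385,-0.42,-0.074,0,0,-55,0.6],[-0.43,-0.44,-0.074,0,0,-55,0.6],[-0.475,-0.46,-0.074,0,0,-55,0.6],[-0.52,-0.485,-0.074,0,0,-55,0.6],[-0.56,-0.505,-0.074,0,0,-55,0.6],[-0.585,-0.515,-0.074,0,0,-55,0.6],[-0.585,-0.515,-0.074,0,0,-55,0.6],[-0.585,-0.515,-0.074,0,0,-55,0.6]]]'
python3 - <<'E'
from rig import arm
import cv2
o=arm.get_obs();print(o)
print(arm.camera_model("wrist"))
cv2.imwrite("pics/w1.png",arm.capture("wrist")[:,:,::-1])
cv2.imwrite("pics/s1.png",arm.capture("scene")[:,:,::-1])
E
```

```text
time_s: 2.0
tool_pos: [0.4898, 0.1705, 0.3004]
orientation: [0.997, -0.075, -0.001, -0.001]
contact_force: [1.0, -1.9, -0.6]
grip_width: 0.0553
{'time_s': 2.0, 'q': array([ 0.44534522,  0.29253625, -0.99283443,  1.77426854,  0.25858118,
        1.21613967, -0.76925444]), 'qd': array([ 0.03539827, -0.00622478,  0.0277021 ,  0.0043028 ,  0.00528273,
        0.00194731,  0.00408193]), 'effort': array([ -1.61918778, -34.0481472 ,  -8.54539722, -28.77771556,
        -0.28117413,  -0.11057905,  -0.06912499]), 'tool_pos': array([0.48980233, 0.17054566, 0.30044895]), 'orientation': array([ 9.97187402e-01, -7.49422937e-02, -8.05986935e-04, -5.37746176e-04]), 'contact_force': array([ 0.99672191, -1.87652305, -0.61954138]), 'ft_torque': array([-0.16096224, -0.1075344 ,  0.01378658]), 'grip_width': 0.05533996710419873}
{'intrinsics': array([[360.17783507,   0.        , 281.7503892 ],
       [  0.        , 360.17783507, 208.69057107],
       [  0.        ,   0.        ,   1.        ]]), 'k1': -0.06899277145109134, 'world_from_camera': array([[ 0.98868983, -0.14213546, -0.04785322,  0.50315686],
       [-0.14995653, -0.94186761, -0.30066333,  0.25289247],
       [-0.00233647,  0.30443868, -0.95252907,  0.45793596],
       [ 0.        ,  0.        ,  0.        ,  1.        ]])}
```

View pics/w1.png

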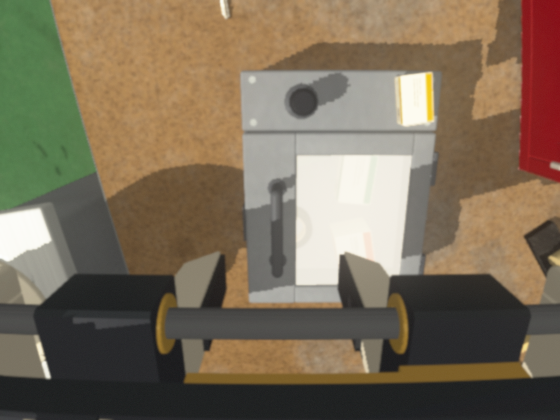

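View pics/s1.png

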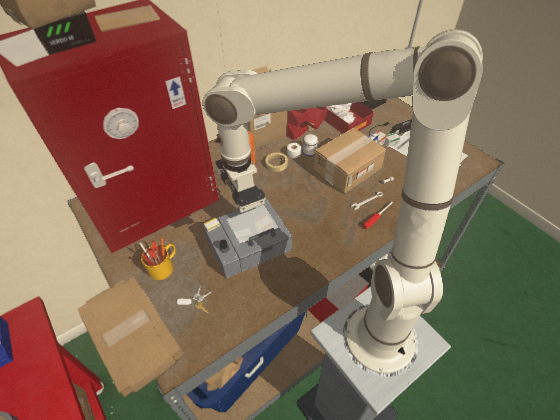

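Run:
```python
import cv2
i=cv2.imread("pics/w1.png")[60:310,230:450];cv2.imwrite("pics/w1c.png",cv2.resize(i[:125],None,fx=3.5,fy=3.5,interpolation=cv2.INTER_CUBIC))
cv2.imwrite("pics/w1d.png",cv2.resize(i[100:,:],None,fx=3.5,fy=3.5,interpolation=cv2.INTER_CUBIC))
```

```text
(no output)
```

View pics/w1c.png

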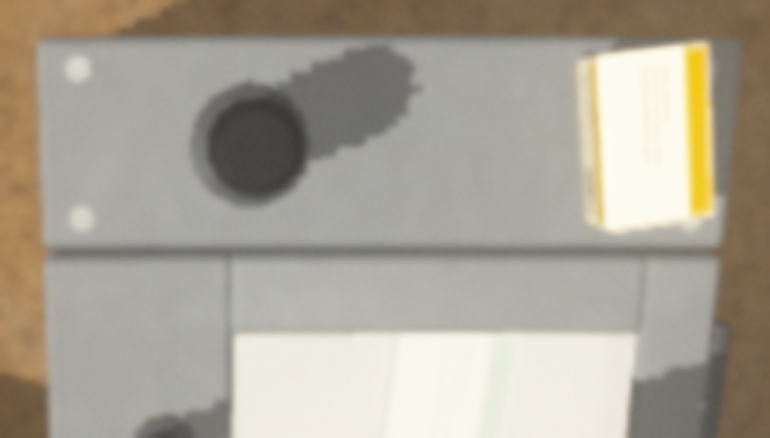

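View pics/w1d.png

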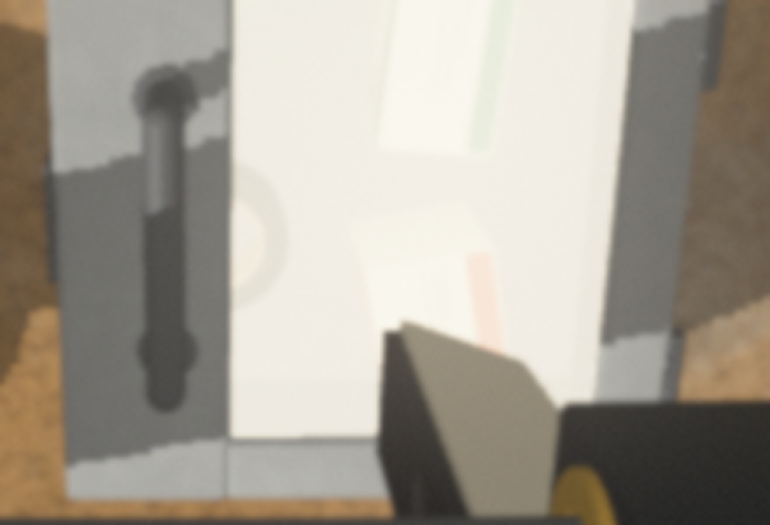

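Run:
```python
from h import *
from rig import arm
np.set_printoptions(suppress=True,precision=4)
m=arm.camera_model("wrist")
c1=lambda a:(np.array(a)/3.5+[230,60]-.36);c2=lambda a:(np.array(a)/3.5+[230,160]-.36)
U=np.r_[c1([(38,40),(741,40),(45,250),(722,247),(257,147)]),c2([(68,498)])]
P=[(-.1,.13,.088),(.1,.13,.088),(-.1,.07,.088),(.1,.07,.088),(-.04,.1,.128),(-.1,-.13,.088)]
p,r=fit([(m,P,U)]);print(p);print(r.round(1).tolist())
k=rayz(m,c1((257,147)),.128);print("knob",k,"fit",case2w(p,(-.04,.1,.115)))
for v in((165,100),(165,400)):print("bar",rayz(m,c2(v),.118))
print("handle fit",case2w(p,[(-.065,-.03,.118),(-.065,.012,.118),(-.065,-.072,.118)]))
o=arm.get_obs();print(o["tool_pos"],o["time_s"])
for z in(.16,.096): print(row(o,(k[0],k[1],z),down(p[2])))
for z in(.16,.112): print(row(o,(*case2w(p,(-.04,.1,.115))[0,:2],z),down(p[2])))
```

```text
[ 0.5461  0.1372 -0.1462]
[[-1.3, -1.5], [2.2, -1.4], [-1.0, 0.9], [1.4, 1.1], [0.1, -0.0], [-0.3, 1.9]]
knob [0.521 0.242 0.128] fit [[0.5211 0.242  0.115 ]]
bar [0.4851 0.165  0.118 ]
bar [0.4703 0.073  0.118 ]
handle fit [[0.4774 0.117  0.118 ]
 [0.4835 0.1586 0.118 ]
 [0.4713 0.0755 0.118 ]]
[0.4904 0.1686 0.3004] 2.1
[ 0.0192 -0.0771  0.1404 -0.021   0.084  -0.4436]
[ 0.0193 -0.0771  0.2044 -0.021   0.084  -0.4436]
[ 0.0193 -0.0771  0.1404 -0.021   0.084  -0.4436]
[ 0.0193 -0.0771  0.1884 -0.021   0.084  -0.4436]
```

```bash
python3 -m handwheel '[[[0.01,-0.04,0.02,0,0,-0.4,0.6],[0.019,-0.077,0.05,0,0,-0.4,0.6],[0.019,-0.077,0.1,0,0,-0.4,0.6],[0.019,-0.077,0.13,0,0,-0.4,0.6],[0.019,-0.077,0.155,0,0,-0.4,0.6],[0.019,-0.077,0.175,0,0,-0.4,0.6],[0.019,-0.077,0.19,0,0,-0.4,0.6],[0.019,-0.077,0.2,0,0,-0.4,0.6],[0.019,-0.077,0.2,0,0,-0.4,0.6],[0.019,-0.077,0.2,0,0,-0.4,0.6]]]' 30
python3 - <<'E'
from rig import arm
import cv2
cv2.imwrite("pics/w2.png",arm.capture("wrist")[:,:,::-1])
i=arm.capture("scene")[190:290,180:300,::-1];cv2.imwrite("pics/s2.png",cv2.resize(i,None,fx=6,fy=6))
o=arm.get_obs();print(o["tool_pos"],o["contact_force"],o["grip_width"])
E
```

```text
time_s: 3.1
tool_pos: [0.5213, 0.2419, 0.101]
orientation: [0.997, -0.074, -0.0, -0.0]
contact_force: [-0.8, 0.9, 0.2]
grip_width: 0.0553
[0.52153437 0.24225848 0.10154775] [0.00866321 0.04095451 0.95126225] 0.05528322333209476
```

View pics/w2.png

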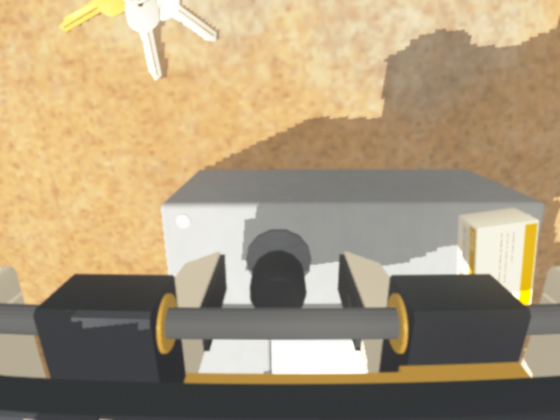

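View pics/s2.png

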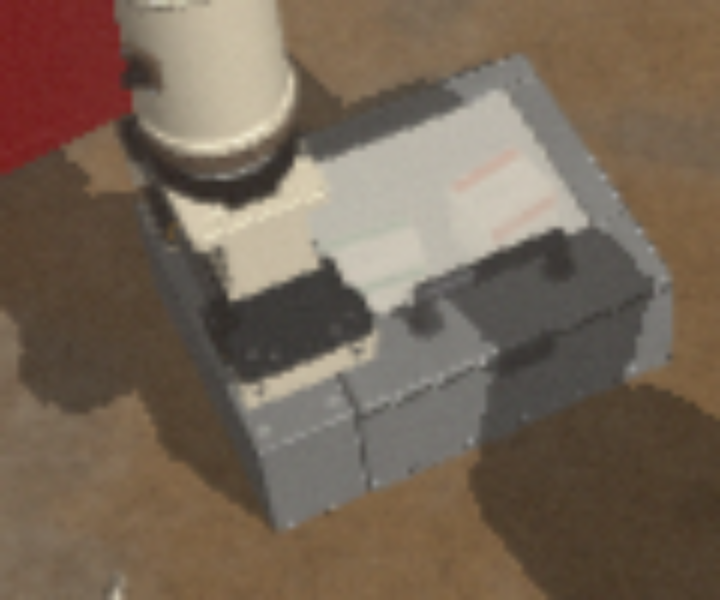

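The knob (about col 279, row 275) sits midway between the finger tips (cols 222 and 342), so I can close on it.

```bash
python3 -m handwheel '[[[0,0,0,0,0,0,0.4],[0,0,0,0,0,0,0.25],[0,0,0,0,0,0,0.2],[0,0,0,0,0,0,0.15],[0,0,0,0,0,0,0.1],[0,0,0,0,0,0,0.1]]]' 30
```

```text
time_s: 3.8
tool_pos: [0.5196, 0.2427, 0.1016]
orientation: [0.997, -0.073, -0.001, -0.0]
contact_force: [-4.4, -0.6, 5.8]
grip_width: 0.0238
```

```bash
python3 -m handwheel '[[[0,0,-0.003,0,0,0,0.1],[0,0,-0.006,0,0,0,0.1],[0,0,-0.009,0,0,0,0.1],[0,0,-0.012,0,0,0,0.1],[0,0,-0.015,0,0,0,0.1]]]'; python3 -c "
from rig import arm
print(arm.get_obs()['tool_pos'],arm.get_obs()['contact_force'])"
```

```text
time_s: 4.3
tool_pos: [0.5195, 0.2426, 0.1165]
orientation: [0.997, -0.073, -0.001, -0.0]
contact_force: [0.9, 2.0, -6.7]
grip_width: 0.0239
[0.51949628 0.24255454 0.11647072] [ 0.94099845  2.03959588 -6.68610695]
```

```bash
python3 -m handwheel '[[[0,0,-0.001,0,0,0,0.1],[0,0,-0.002,0,0,0,0.1],[0,0,-0.003,0,0,0,0.1],[0,0,-0.003,0,0,0,0.1]]]'
python3 - <<'E'
from rig import arm
import cv2
print(arm.get_obs()['tool_pos'])
cv2.imwrite("pics/w3.png",arm.capture("wrist")[:,:,::-1])
i=arm.capture("side")[140:240,210:320,::-1];cv2.imwrite("pics/d3.png",cv2.resize(i,None,fx=6,fy=6))
E
```

```text
time_s: 4.7
tool_pos: [0.5194, 0.2425, 0.1179]
orientation: [0.997, -0.073, -0.002, -0.001]
contact_force: [4.4, 4.6, -18.7]
grip_width: 0.024
[0.51941038 0.24253821 0.1179061 ]
```

View pics/w3.png

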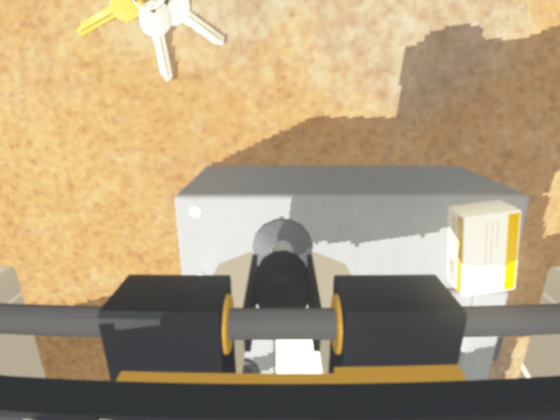

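View pics/d3.png

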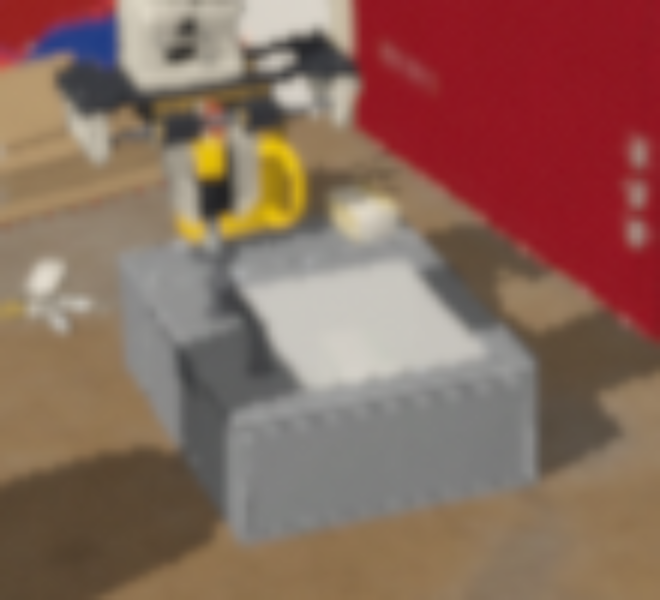

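```bash
python3 -m handwheel '[[[0,0,-0.001,0,0,0,0.1],[0,0,-0.001,0,0,0,0.1],[0,0,-0.001,0,0,0,0.1],[0,0,-0.001,0,0,0,0.1],[0,0,-0.001,0,0,0,0.1],[0,0,-0.001,0,0,0,0.1],[0,0,-0.001,0,0,0,0.1],[0,0,-0.001,0,0,0,0.1],[0,0,-0.001,0,0,0,0.1],[0,0,-0.001,0,0,0,0.1],[0,0,-0.001,0,0,0,0.1],[0,0,-0.001,0,0,0,0.1],[0,0,-0.001,0,0,0,0.1]]]'
```

```text
time_s: 6.1
tool_pos: [0.5194, 0.2425, 0.1179]
orientation: [0.997, -0.073, -0.002, -0.001]
contact_force: [4.0, 4.0, -15.4]
grip_width: 0.0237
```

```bash
python3 -m handwheel '[[[0,0,0,0,0,0,0.6],[0,0,0,0,0,0,0.6],[0,0,0,0,0,0,0.6],[0,0,0,0,0,0,0.6],[0,0,0,0,0,0,0.6],[0,0,-0.02,0,0,0,0.6],[0,0,-0.05,0,0,0,0.6],[0,0,-0.08,0,0,0,0.6],[0,0,-0.08,0,0,0,0.6],[0,0,-0.08,0,0,0,0.6]]]'
python3 - <<'E'
from rig import arm
import cv2
print(arm.get_obs()['tool_pos'],arm.get_obs()['orientation'])
cv2.imwrite("pics/w4.png",arm.capture("wrist")[:,:,::-1])
i=arm.capture("side")[140:240,210:320,::-1];cv2.imwrite("pics/d4.png",cv2.resize(i,None,fx=6,fy=6))
E
```

```text
time_s: 7.1
tool_pos: [0.5202, 0.2423, 0.1985]
orientation: [0.997, -0.073, -0.001, -0.001]
contact_force: [-0.4, 0.2, -1.0]
grip_width: 0.0548
[0.52019374 0.2423453  0.19852373] [ 0.9973159  -0.07319897 -0.00127485 -0.00113428]
```

View pics/w4.png

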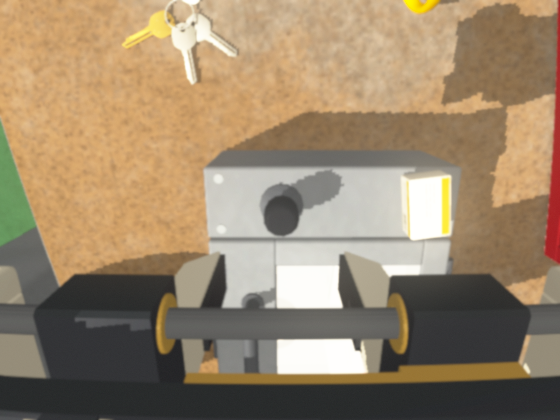

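View pics/d4.png

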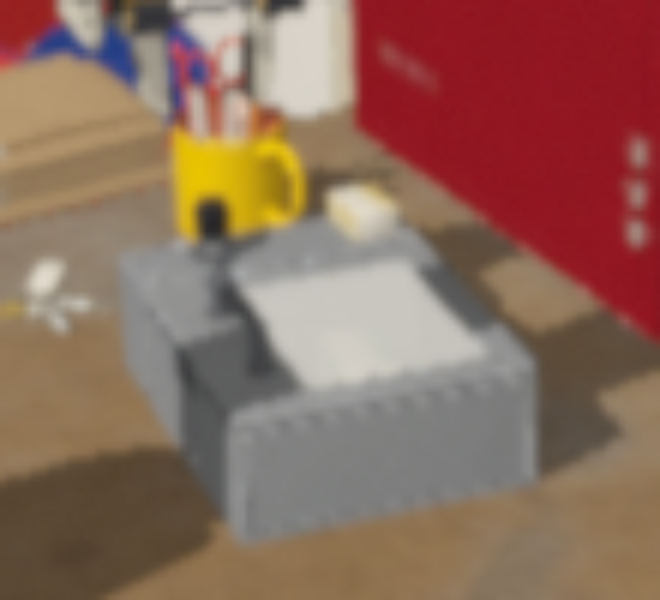

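Run:
```python
from h import *
from rig import arm
np.set_printoptions(suppress=True,precision=4)
o=arm.get_obs()
for z in(.17,.099): print(row(o,(.4765,.1175,z),down(-.149)))
```

```text
[-0.024   0.1291  0.027  -0.036   0.3154  0.1462]
[-0.0236  0.1291  0.098  -0.036   0.3154  0.1462]
```

```bash
python3 -m handwheel '[[[-0.01,0.045,0,0,0,0,0.6],[-0.02,0.09,0,0,0,0,0.6],[-0.024,0.129,0,0,0.3,0.1,0.6],[-0.024,0.129,0.03,0,0.3,0.1,0.6],[-0.024,0.129,0.05,0,0.3,0.1,0.6],[-0.024,0.129,0.05,0,0.3,0.1,0.6]]]'
python3 - <<'E'
from rig import arm
import cv2
print(arm.get_obs()['tool_pos'],arm.get_obs()['orientation'])
cv2.imwrite("pics/w5.png",arm.capture("wrist")[:,:,::-1])
E
```

```text
time_s: 7.8
tool_pos: [0.4736, 0.1159, 0.1439]
orientation: [0.997, -0.075, -0.003, 0.0]
contact_force: [-0.4, 0.6, -0.4]
grip_width: 0.055
[0.47359961 0.11590826 0.14390175] [ 9.97207350e-01 -7.46062094e-02 -3.35417778e-03  4.05885639e-04]
```

View pics/w5.png

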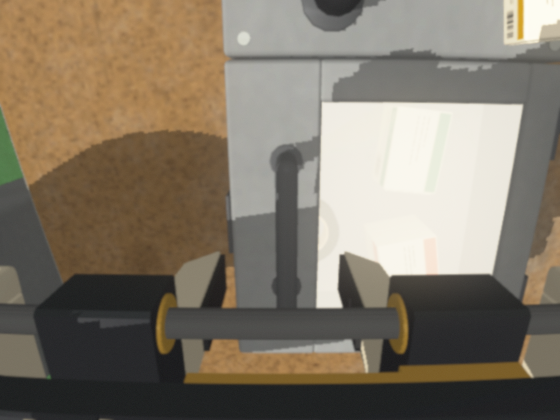

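Run:
```python
from h import *
from rig import arm
np.set_printoptions(suppress=True,precision=4)
o=arm.get_obs();m=arm.camera_model("wrist")
print(o['time_s'],o["tool_pos"],proj(m,o["tool_pos"]))
p=(.5461,.1372,-.149)
print(proj(m,case2w(p,[(-.065,-.03,.118),(-.065,.012,.118),(-.065,-.072,.118),(-.1,.07,.088),(-.1,-.13,.088)])))
for v in((288,165),(286,285)):print(rayz(m,v,.118))
print(row(o,(.4765,.1175,.099),down(-.149)))
```

```text
7.85 [0.4747 0.1172 0.1454] [[280.7327 273.2678]]
[[285.8926 249.3513]
 [286.2198 175.7749]
 [285.5864 313.5745]
 [223.9317  63.1984]
 [237.3188 356.9859]]
[0.4853 0.1642 0.118 ]
[0.4742 0.0948 0.118 ]
[ 0.002  -0.0006  0.0464  0.0074  0.2612  0.0589]
```

```bash
python3 -m handwheel '[[[0.003,0,0.015,0,0.2,0,0.6],[0.003,0,0.03,0,0.2,0,0.6],[0.003,0,0.04,0,0.2,0,0.6],[0.003,0,0.046,0,0.2,0,0.6],[0.003,0,0.046,0,0.2,0,0.6],[0.003,0,0.046,0,0.2,0,0.4],[0.003,0,0.046,0,0.2,0,0.2],[0.003,0,0.046,0,0.2,0,0.1],[0.003,0,0.046,0,0.2,0,0.05],[0.003,0,0.046,0,0.2,0,0],[0.003,0,0.046,0,0.2,0,0]]]' 40;  python3 - <<'E'
from rig import arm
import cv2
print(arm.get_obs())
cv2.imwrite("pics/w6.png",arm.capture("wrist")[:,:,::-1])
i=arm.capture("side")[140:240,210:320,::-1];cv2.imwrite("pics/d6.png",cv2.resize(i,None,fx=6,fy=6))
E
```

```text
time_s: 8.95
tool_pos: [0.4762, 0.1168, 0.0993]
orientation: [0.997, -0.074, -0.002, 0.0]
contact_force: [-10.2, 2.1, 8.2]
grip_width: 0.0118
{'time_s': 8.95, 'q': array([ 0.40040342,  0.51222431, -0.85121034,  2.03589298,  0.52366121,
        0.82608792, -0.90487983]), 'qd': array([-0.00583266, -0.00110848, -0.01667816,  0.03296025, -0.03932233,
        0.04078168,  0.0015855 ]), 'effort': array([ 2.28163585e+00, -4.14366317e+01, -7.16079354e+00, -2.48831373e+01,
        2.45054126e+00, -2.41802149e+00,  4.36609844e-05]), 'tool_pos': array([0.4761997 , 0.11681033, 0.09933036]), 'orientation': array([ 9.97251853e-01, -7.40674196e-02, -1.64175603e-03,  2.53575214e-04]), 'contact_force': array([-10.19000807,   2.10943515,   8.16300556]), 'ft_torque': array([0.37511412, 2.1530711 , 0.03893682]), 'grip_width': 0.011799318013205303}
```

View pics/w6.png

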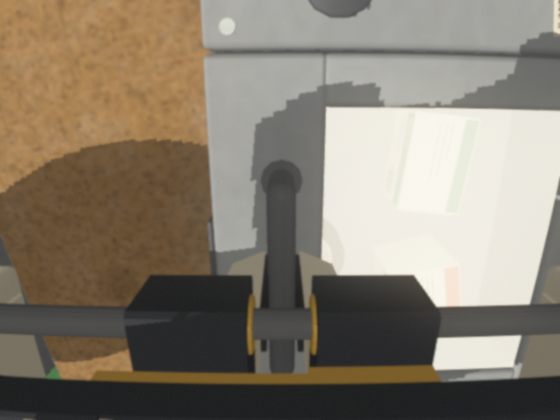

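View pics/d6.png

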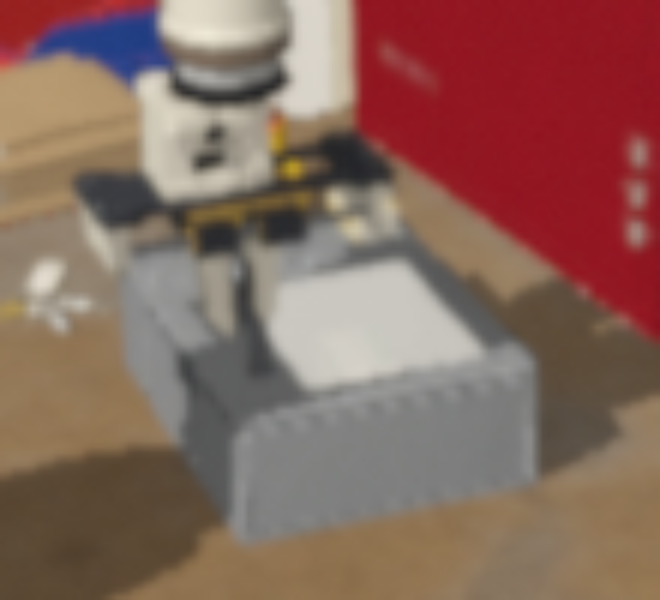

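```bash
python3 - <<'E'
from h import *
r=np.array([-.165,.0213])
for a in(.005,.01,.015,.02,.025,.03,.04,.05,.06,.08,.1,.12,.14,.15):
    c,s=np.cos(a),np.sin(a);n=np.array([c*r[0]+s*r[1],-s*r[0]+c*r[1]])-r
    print(a,"x %.4f z %.4f ry %.2f"%(n[0],-n[1],-np.degrees(a)))
E
python3 -m handwheel '[[[0,0,-0.0008,0,-0.3,0,0],[0.0002,0,-0.0016,0,-0.6,0,0],[0.0003,0,-0.0025,0,-0.9,0,0],[0.0005,0,-0.0033,0,-1.1,0,0],[0.0005,0,-0.0033,0,-1.1,0,0]]]' 55
```

```text
0.005 x 0.0001 z -0.0008 ry -0.29
0.01 x 0.0002 z -0.0016 ry -0.57
0.015 x 0.0003 z -0.0025 ry -0.86
0.02 x 0.0005 z -0.0033 ry -1.15
0.025 x 0.0006 z -0.0041 ry -1.43
0.03 x 0.0007 z -0.0049 ry -1.72
0.04 x 0.0010 z -0.0066 ry -2.29
0.05 x 0.0013 z -0.0082 ry -2.86
0.06 x 0.0016 z -0.0099 ry -3.44
0.08 x 0.0022 z -0.0131 ry -4.58
0.1 x 0.0030 z -0.0164 ry -5.73
0.12 x 0.0037 z -0.0196 ry -6.88
0.14 x 0.0046 z -0.0228 ry -8.02
0.15 x 0.0050 z -0.0244 ry -8.59
time_s: 9.55
tool_pos: [0.4762, 0.1168, 0.1018]
orientation: [0.997, -0.074, -0.012, -0.001]
contact_force: [3.0, 3.3, -16.2]
grip_width: 0.0102
```

```bash
python3 -m handwheel '[[[0.0002,0,-0.0015,0,-0.5,0,0],[0.0004,0,-0.0025,0,-0.8,0,0],[0.0006,0,-0.0035,0,-1.2,0,0],[0.0008,0,-0.0045,0,-1.5,0,0],[0.0008,0,-0.0045,0,-1.5,0,0]]]'
python3 - <<'E'
from rig import arm
import cv2
cv2.imwrite("pics/w7.png",arm.capture("wrist")[:,:,::-1])
i=arm.capture("side")[140:240,210:320,::-1];cv2.imwrite("pics/d7.png",cv2.resize(i,None,fx=6,fy=6))
E
```

```text
time_s: 10.05
tool_pos: [0.4771, 0.1167, 0.1067]
orientation: [0.997, -0.074, -0.025, -0.002]
contact_force: [-1.6, 2.4, -2.8]
grip_width: 0.0106
```

View pics/w7.png

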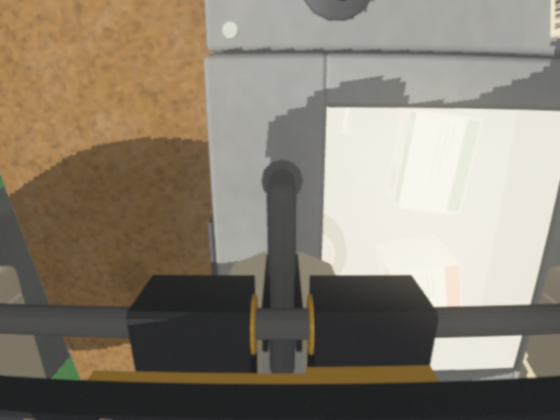

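View pics/d7.png

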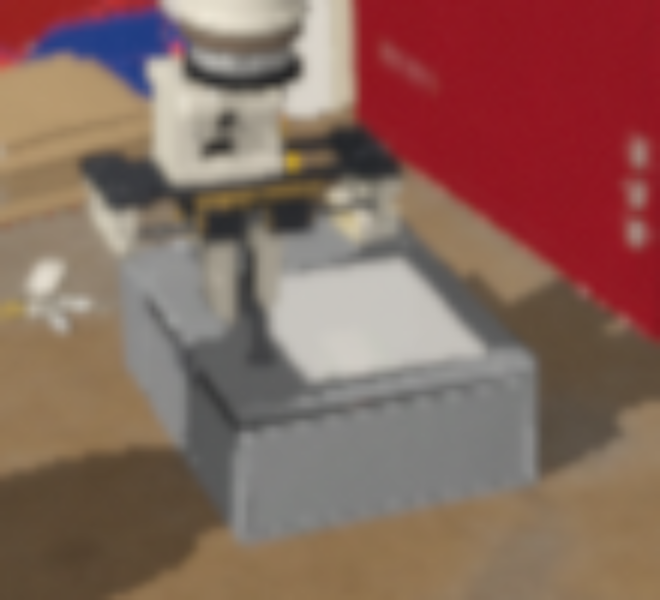

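```bash
python3 -m handwheel '[[[0.0003,0,-0.002,0,-0.7,0,0],[0.0007,0,-0.004,0,-1.4,0,0],[0.001,0,-0.006,0,-2.1,0,0],[0.0014,0,-0.008,0,-2.8,0,0],[0.0018,0,-0.01,0,-3.5,0,0],[0.0022,0,-0.012,0,-4.2,0,0],[0.0026,0,-0.0145,0,-5.1,0,0],[0.003,0,-0.0165,0,-5.8,0,0],[0.0032,0,-0.0173,0,-6,0,0],[0.0032,0,-0.0173,0,-6,0,0],[0.0032,0,-0.0173,0,-6,0,0],[0.0032,0,-0.0173,0,-6,0,0]]]'
python3 - <<'E'
from rig import arm
import cv2
cv2.imwrite("pics/w8.png",arm.capture("wrist")[:,:,::-1])
i=arm.capture("side")[140:240,210:320,::-1];cv2.imwrite("pics/d8.png",cv2.resize(i,None,fx=6,fy=6))
i=arm.capture("scene")[185:290,180:300,::-1];cv2.imwrite("pics/s8.png",cv2.resize(i,None,fx=5.5,fy=5.5,interpolation=cv2.INTER_CUBIC))
E
```

```text
time_s: 11.35
tool_pos: [0.4809, 0.1161, 0.1235]
orientation: [0.994, -0.074, -0.077, -0.005]
contact_force: [-2.6, 1.4, -2.3]
grip_width: 0.0104
```

View pics/w8.png

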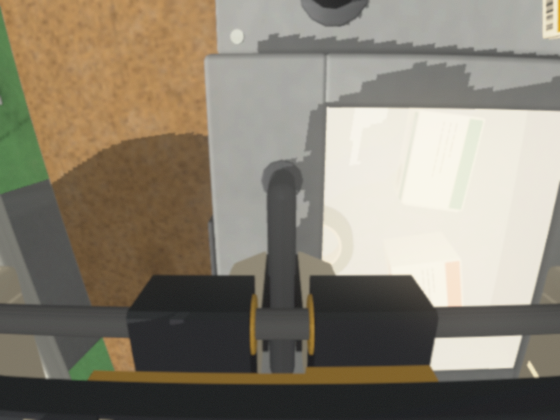

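View pics/d8.png

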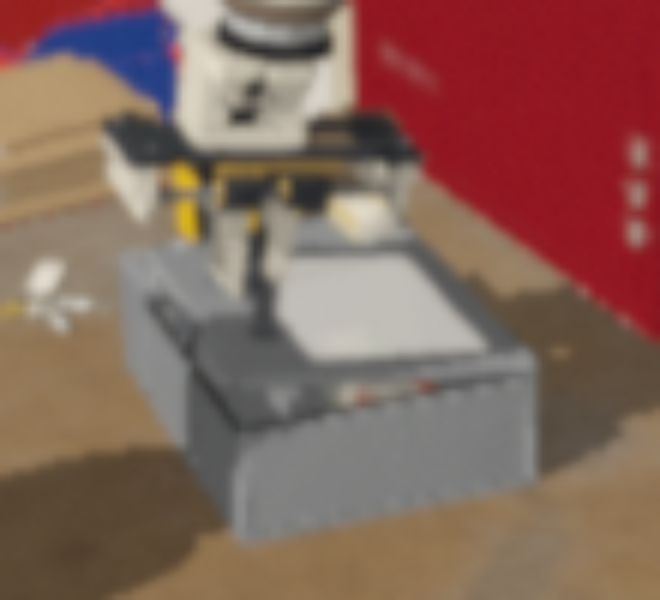

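View pics/s8.png

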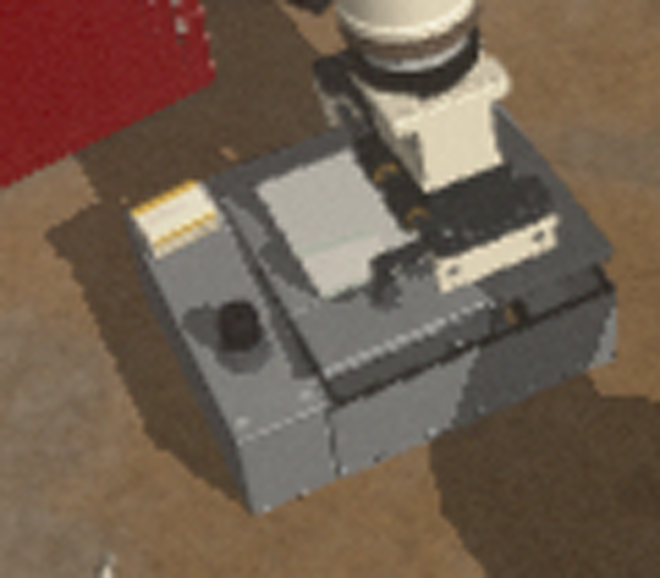

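Run:
```python
from h import *
from rig import arm
from scipy.optimize import minimize_scalar
p=(.5455,.1370,-.150)
def pt(a):
    c,s=np.cos(a),np.sin(a);x,z=-.2,.01
    return case2w(p,(.1+c*x+s*z,.07,.078-s*x+c*z))
for n,uv in(("wrist",(209.5,57)),("scene",np.array((323,376))/5.5+[180,185]-.4)):
    m=arm.camera_model(n);f=lambda a:np.sum((proj(m,pt(a))-uv)**2)
    for b in(0,.15):print(n,b,proj(m,pt(b)),uv)
    r=minimize_scalar(f,bounds=(0,.4),method="bounded");print(r.x,r.fun**.5)
o=arm.get_obs();print(o["time_s"],o["tool_pos"],o["contact_force"],abs(o["qd"]).max(),o["grip_width"])
```

```text
wrist 0 [[216.77652922  60.82592431]] (209.5, 57)
wrist 0.15 [[202.93362717  54.97580094]] (209.5, 57)
0.07730029925400354 1.1550048462222464
scene 0 [[239.13787998 257.73766522]] [238.32727273 252.96363636]
scene 0.15 [[237.87729407 251.88299352]] [238.32727273 252.96363636]
0.12325005200179001 0.18945030063766194
11.5 [0.48093423 0.11613271 0.1235988 ] [-3.98159497  1.83894687 -3.02203725] 0.002260402664433546 0.010341314072334601
```

Run:
```python
from rig import arm
print(arm.sign_off()); o=arm.get_obs();print(o["time_s"],o["tool_pos"],o["contact_force"])
```

```text
the job is handed in; nothing more can be done
None
the job is handed in; nothing more can be done
```

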